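Clamp a relay spindle between centres and hold the guarded test lever

ROBOT

A 6-joint arm with a two-finger parallel gripper is mounted at the origin on the work surface. World frame = base frame: x ahead of the robot, y to its left, z up, the work surface at z = 0. Lengths are in m, angles in rad, forces in N, time in s.
With the tool pointing down it reaches from about 0.375 to 0.9 m from the base axis. Payload 3.1 kg.
Tool frame: the origin (TCP) lies midway between the tips of the shut fingers; the grasp point (between the pads) lies behind it (arm.tcp_to_grasp is the z of the grasp point in the tool frame, in m); z points along the fingers, y is the line along which they close (so a half turn about z gives the same grasp; the last joint's range is limited). The gripper opens to 87 mm and grips with 3 to 60 N. Pads are 19 mm wide; open, the fingers measure 117 mm over their backs; the gripper's body (75 mm by 190 mm) begins 51 mm behind the grasp point.
Start: joints at [-1.294, 0.527, 1.433, -0, 1.181, -0.178], TCP at [0.275, -0.561, 0.223] pointing down, gripper open.
Joint ranges: [-3.08, 3.08], [-0.75, 2.2], [0.22, 2.44], [-1.43, 4.57], [0, 2.65], [-2.85, 2.85]. Speed limits (rad/s): [2.79, 2.79, 3.14, 3.14, 3.14, 3.14].

INTERFACE

Orientations are given as a unit quaternion [x, y, z, w].
In Python, from plant import arm gives the robot as it stands. The module is installed in compiled form; this text tells all that it offers.
- The arm moves only by the tool drive_tool, never from a script. Its argument "motion" is a list of rows, each an object with "translation": the shift along the world's x, y, z in mm, a list of three; "spin": the turn about the world's z in degrees; "gripper": the finger opening in mm, from 0 to 87. In form: [{"translation": [x, y, z], "spin": spin, "gripper": gripper}, ...]. A call has 1 to 10 rows; each row shifts and turns the commanded pose from where the row before left it; what a row does not reach is not made up. A row lasts 1/8 s, in which the tool goes at most 62.5 mm and 10.7 degrees, less where a joint would pass 70% of its speed; a pose out of reach is approached as far as the arm can. A call is refused whole if a number of a shift passes 62.5 or a number of a turn 10.7, either way. A call with a gripper value outside its range is refused whole. The fingers move at their own pace and stop on an object; "newtons" is the grip in N (left out, the last holds). Time passes only in rows, so rows that do not move let the fingers close. It gives the time, the measured TCP pose, the force, the opening and the grip force at its end, in the units of the state.
- arm.get_obs(): the state, without advancing time (a new reading comes with each control period).
- arm.camera(name): name is "scene" or "top"; returns the picture (400x640x3 uint8, red, green, blue); there is no depth.
- arm.camera_model(name): a dict with "intrinsics" (3x3 intrinsics, pixels), "R" (3x3) and "t" (3): a world point X has camera coordinates R X + t. Camera axes: x right, y down, z forward; pixel columns grow to the right and rows downward; lengths in m; the calibration is good to about 2 mm. A picture is of the moment at which its call begins. camera_model takes no time and is no camera call.
- arm.hand_in(): hands the job in; it is judged then, once.
Trained networks look in the newest picture that a camera, given by its name, has taken for a name from the list of things; names that differ only in an ending like _2 or _b are one class to them, and where a whole thing is asked for, a point or a joint stands for the part that bears it (a point fixed in the world has none). Each returns a list of dicts, best first, with "score" (0 to 1); they miss things now and then, are a little off and sometimes report something else, mostly with a low value. They report only what shows in the picture. A call takes as long as a camera call. They do not tell look-alikes from the thing itself.
- arm.recognise(camera, label): "at" ([x, y, z] in m, in the coordinates of the camera as it stood for that picture, good to about 4 mm: the middle of the surface that is visible of it).
- arm.cut_out(camera, label): "region" (400x640 bool, what is visible of it).
- arm.spot_point(camera, label): "at" ([x, y, z] in m, in the coordinates of the camera as it stood for that picture, good to about 4 mm: a listed point, or the origin of a listed thing).
The state is a dict: "time": time; "q": joint angles; "qvel": joint speeds; "tau": joint torques, N m; "tcp_pos": TCP position; "tcp_rot": TCP orientation; "contact_force": force on the tool from outside, world axes, zero at the start; "wrist_torque": the same for the moment, N m; "width": finger opening in m; "finger_force": force on a finger pad.
Only numpy, scipy, OpenCV 4.12 (cv2) and the standard library are available. Lean on these libraries where they do the work, as an engineer would, in place of code of your own. Each camera call takes 0.05 s, during which the arm holds its last target. There are 200 camera calls.

TASK

Take the steel relay spindle from its yellow cradle, lay it in the two V rests between the bench centres, let go of it, and slide the tailstock in until the spindle is snug in both brass cups. Then go to the console: flip the red safety catch fully over, out of the lever's way, and only after that pull the test lever by its black T-handle towards the front of the console all the way to its stop and keep holding it there against its spring - finish while still holding it. Do not disturb the relay, the screwdriver or the jar.

Things in the scene. Friction and masses are not known exactly. Their poses are not given: they have to be found in the camera images.
- spindle_center (a point): Centre of the loose relay spindle: a plain steel rod, 20 mm in diameter, 200 mm long, about 0.4 kg, two thin copper bands 43 mm either side of the centre. Its y axis runs along the rod; both ends are alike. At the start it lies level in the cradle's two V rests, axis 55 mm above the work surface.
- cradle: Yellow fixed storage cradle, origin under its centre: base 70 x 170 x 10 mm with two 12 mm thick V rests at y = -58 and +58 mm, V arms 45 mm across in x and up to 62 mm high. Between the rests nothing stands above the 10 mm base.
- bench: Fixed bench centres; origin on the work surface under the bed's middle. Grey bed 90 (x) x 385 (y) x 25 mm. Spindle axis along y, 75 mm up. Green headstock at the -y end (y = -180 to -138, top 102 mm) and sliding tailstock at the +y end, brass cups facing each other. Two 12 mm thick V rests at y = -88 and +40 mm, arms 45 mm across, 82 mm high, carry the spindle level with the cups.
- nest (a point): Where the spindle's centre sits when in both cups; bench axes, 75 mm up. Cups: 38 mm outside, 28 mm bore, 8 mm deep. From here the headstock cup's rim is at y = -92 mm (floor -100), the tailstock cup's rim at +152 mm less the tailstock's travel. Lay the spindle in the V rests with its centre about 24 mm to +y of this point; the tailstock then pushes it into the headstock cup.
- tailstock (a joint): Tailstock travel in m towards the headstock (bench -y): starts at 0 to 0.012 (back), 0.060 when the spindle is bottomed in both cups, mechanical end 0.066 (not reached with the spindle in). Drags with about 2.5 N friction and stays where it is left; pushing the spindle along takes a few N more.
- tail_handle (a point): Centre of the black handle block on top of the tailstock (34 mm in x, 14 mm in y, standing 41 mm proud of the tailstock; this point is 123 mm and the handle's top 141 mm above the work surface). Push its +y face or pinch it. The green block under it is 70 mm in x, reaches 21 mm either side of this point in y, and its top is 100 mm above the work surface.
- console: Fixed white test console 140 x 130 x 45 mm, origin under its centre, front facing -x. The lever rises from a slot along x on its middle; the catch is hinged on its +y side.
- lever (a joint): Angle of the spring-return test lever, rad: 0 at rest, leaning away 0.3 rad to console +x; grows as the handle is pulled to console -x; stop at 0.8. Its hinge runs along console y, through x = +10 mm, y = 0, z = 45 mm. The spring pulls it back to 0 when let go: about 3 N at the handle at the start, 7 N at the stop.
- lever_handle (a point): Centre of the lever's black T-handle: a bar 20 mm in diameter and 64 mm long, lying along console y across the top of the 12 mm steel shaft, 110 mm from the lever's hinge. At rest at x = +43 mm, y = 0, z = 150 mm of the console.
- catch (a joint): Angle of the red safety catch, rad: 0 closed (lying across the front of the lever shaft, which it blocks), grows as it is flipped up and over to console +y; stop at 1.7. Stays where it is left; about 1 N at the tab moves it. Its hinge runs along console x at y = +28 mm, z = 60 mm.
- catch_tab (a point): Point on the catch's upright finger tab (30 mm in x, 6 mm thick in y, 52 mm high), 17 mm below its top edge. Closed: at x = -29 mm, y = -14 mm, z = 122 mm of the console; a red plate 55 mm wide in x (x = -44 to +11 mm) slopes from the tab's foot (z = 90 mm) to the hinge. Push the tab's -y face towards console +y, following the tab's arc about the hinge, up, over and down.
- relay_center (a point): Centre of a bystander: relay with clear cover on a black base, 70 x 60 x 82 mm. Leave alone.
- screwdriver: Bystander: screwdriver with yellow handle, 160 mm long, lying along its own x, up to about 30 mm high. Leave alone.
- jar_center (a point): Centre of a bystander: small glass jar with black lid, 56 mm across, 70 mm high. Leave alone.
There are look-alikes about, which are no part of the job. What is shaped like the part that bears relay_center but blue is not meant.

How it is judged:
By the outcome, as a careful person would: the job done as asked, in the order asked, and still so for the second after the job is handed in, while the arm keeps its last pose, push and grip.
It also fails if it takes over 69 s, if anything falls off the work surface, if the arm or the gripper's body presses on something with over 40 N, if the wrist force passes 120 N, or if a joint passes its speed limit or range.

## Working session

There is one attempt and no reset: what is moved stays moved. The work goes in short steps, Python scripts to look and compute and a tool call to move; the robot and the scene stay as the last step left them, time stands still between calls to the robot, and variables do not carry over. Pictures are saved under pics/ and viewed, at most 10 in all, crops included, and the job is handed in when it is done.

Besides the shell and the picture viewer there is one more tool, called as name(argument=value, ...) on one line, values as JSON. drive_tool: Moves the arm, as the interface text tells. Its arguments: {"type":"object","properties":{"motion":{"type":"array","items":{"type":"object","properties":{"translation":{"type":"array","items":{"type":"number"}},"spin":{"type":"number"},"gripper":{"type":"number"}}}},"newtons":{"type":"number"}},"required":["motion"]}

```bash
mkdir -p pics; cat > h.py <<'E'
from plant import arm
import numpy as np, cv2
def shot(c,name):
    im=arm.camera(c); cv2.imwrite(f'pics/{name}.png',im[:,:,::-1]); return im
def w(c,p):
    m=arm.camera_model(c); return np.array(m['R']).T@(np.array(p)-np.array(m['t']))
def pix(c,X):
    m=arm.camera_model(c); p=np.array(m['intrinsics'])@(np.array(m['R'])@np.array(X)+np.array(m['t'])); return p[:2]/p[2]
def onplane(c,uv,z):
    m=arm.camera_model(c); R=np.array(m['R']);t=np.array(m['t']); d=R.T@np.linalg.inv(np.array(m['intrinsics']))@np.array([*uv,1.]); o=-R.T@t
    return o+d*(z-o[2])/d[2]
E
python3 - <<'E'
from h import *
np.set_printoptions(precision=4,suppress=True)
print(arm.tcp_to_grasp, arm.get_obs()['time'])
for c in('top','scene'):
    shot(c,c+'0')
    for l in['spindle_center','cradle','bench','nest','tail_handle','console','lever_handle','catch_tab','relay_center','screwdriver','jar_center']:
        for r in arm.spot_point(c,l)[:3]:
            if r['score']>.2: X=w(c,r['at']);print(c,l,round(r['score'],2),X,pix(c,X).round())
E
```

```text
-0.0187 0.0
top spindle_center 0.7 [0.4183 0.2922 0.0557] [237. 234.]
top cradle 0.77 [0.4141 0.2927 0.0004] [240. 237.]
top cradle 0.48 [ 0.3876 -0.32    0.123 ] [453. 245.]
top bench 0.68 [ 0.6061  0.003  -0.0003] [336. 176.]
top nest 0.71 [ 0.4439 -0.0709  0.0451] [361. 227.]
top nest 0.69 [ 0.6115 -0.0235  0.0776] [346. 169.]
top tail_handle 0.96 [0.5892 0.163  0.1231] [281. 172.]
top console 0.77 [ 0.4218 -0.3043  0.0002] [437. 237.]
top console 0.74 [ 0.5139  0.0132 -0.001 ] [332. 205.]
top console 0.37 [0.5836 0.392  0.0308] [207. 179.]
top lever_handle 0.27 [ 0.6069 -0.0223  0.0761] [345. 170.]
top catch_tab 0.64 [ 0.3877 -0.3171  0.1249] [452. 245.]
top catch_tab 0.45 [ 0.4203 -0.302  -0.0011] [436. 237.]
top relay_center 0.75 [ 0.3198 -0.1406  0.0397] [385. 270.]
top relay_center 0.69 [0.3902 0.0441 0.0428] [322. 245.]
top relay_center 0.61 [ 0.4439 -0.0732  0.043 ] [362. 227.]
top screwdriver 0.79 [ 0.5141  0.015  -0.0001] [332. 205.]
top jar_center 0.71 [0.5854 0.3931 0.0316] [207. 179.]
scene spindle_center 0.58 [0.4129 0.2895 0.0555] [371. 154.]
scene cradle 0.6 [0.4169 0.296  0.0014] [372. 165.]
scene nest 0.75 [ 0.6069 -0.0225  0.0725] [338. 247.]
scene nest 0.31 [0.4155 0.299  0.0029] [372. 164.]
scene tail_handle 0.75 [0.592  0.1578 0.1245] [384. 197.]
scene console 0.57 [ 0.4131 -0.3046 -0.0001] [214. 271.]
scene lever_handle 0.52 [ 0.4634 -0.3006  0.1457] [217. 256.]
scene catch_tab 0.7 [ 0.3841 -0.3176  0.1235] [196. 244.]
scene relay_center 0.86 [ 0.3145 -0.1388  0.0431] [242. 209.]
scene relay_center 0.77 [0.3842 0.0396 0.0376] [304. 193.]
scene relay_center 0.58 [ 0.4457 -0.0752  0.0427] [286. 226.]
scene screwdriver 0.72 [0.518  0.0138 0.0016] [326. 233.]
scene jar_center 0.87 [0.5828 0.3915 0.0359] [432. 174.]
```

```bash
python3 - <<'E'
import cv2
a=cv2.imread('pics/top0.png')[120:320,170:490];cv2.imwrite('pics/c0.png',cv2.resize(a,(800,500),interpolation=cv2.INTER_CUBIC))
a=cv2.imread('pics/scene0.png')[120:330,150:470];cv2.imwrite('pics/c1.png',cv2.resize(a,(800,525),interpolation=cv2.INTER_CUBIC))
E
```

```text
(no output)
```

View pics/c0.png

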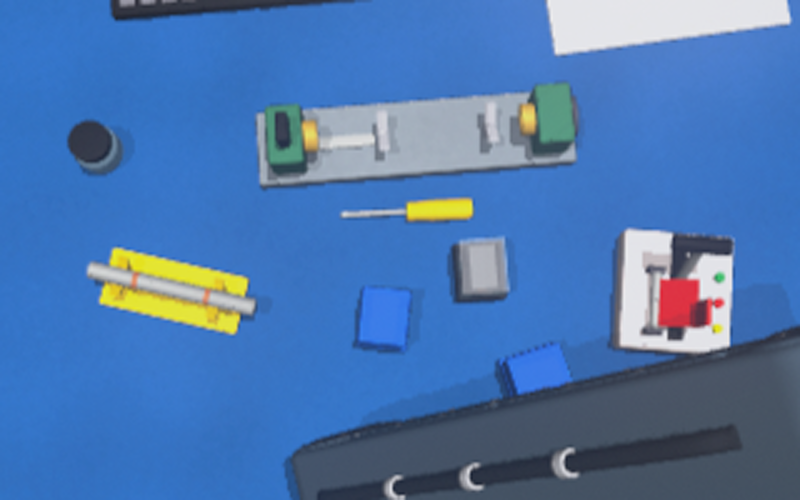

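View pics/c1.png

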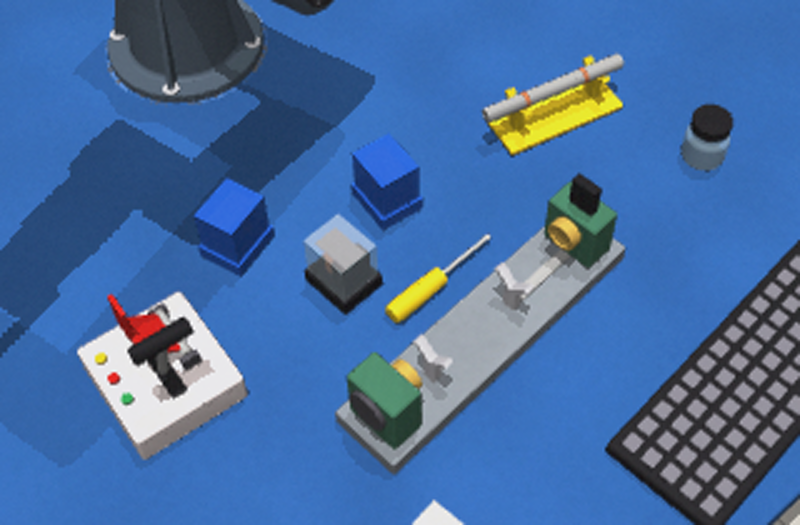

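Things taken for the relay: clear one at top px (361,227) is the real one; blue look-alikes at (322,245) and (385,270). There is only one rod (px 237,234), in the yellow cradle; bench at (336,176), console at (437,237), screwdriver (332,205), jar (207,179). Now the yaws.

```bash
python3 - <<'E'
from h import *
np.set_printoptions(precision=4,suppress=True)
arm.camera('top')
def best(l,near):
    for r in arm.cut_out('top',l):
        v,u=np.nonzero(r['region'])
        if np.hypot(u.mean()-near[0],v.mean()-near[1])<25: return r['region']
def poly(reg,z):
    v,u=np.nonzero(reg); P=np.array([onplane('top',(a,b),z)[:2] for a,b in zip(u,v)]); return P
r=best('spindle_center',(238,235))
P=poly(r,.063); c,s,V=np.linalg.svd(P-P.mean(0),full_matrices=False)[0:3]; d=(P-P.mean(0))@V[0]
print('spindle',P.mean(0),V[0],d.min(),d.max(),P.mean(0)+V[0]*(d.min()+d.max())/2, np.degrees(np.arctan2(V[0][1],V[0][0])))
for l,n,z in(('bench',(336,176),.025),('console',(437,237),.045),('cradle',(240,237),.01),('tail_handle',(282,172),.1)):
    r=best(l,n)
    if r is None: print(l,None);continue
    P=poly(r,z).astype(np.float32)*1000; print(l,len(P),cv2.minAreaRect(P))
# bed lower edge etc: grey mask rect
im=cv2.imread('pics/top0.png')
print('bed corners',[onplane('top',(170+a*.4,120+b*.4),.025)[:2] for a,b in((262,187),(577,160),(258,112))])
print('console corners',[onplane('top',(170+a*.4,120+b*.4),.045)[:2] for a,b in((623,231),(733,236),(730,353),(613,347))])
b=cv2.resize(im[205:270,405:475],(700,650),interpolation=cv2.INTER_CUBIC)[:600];cv2.imwrite('pics/c2.png',b)
E
```

```text
spindle [0.4159 0.2874] [0.2078 0.9782] -0.10046751155003357 0.10115763345460671 [0.416  0.2877] 78.00812191494812Traceback (most recent call last):
  File "<stdin>", line 16, in <module>
  File "<stdin>", line 9, in poly
  File "h.py", line 10, in onplane
    m=arm.camera_model(c); R=np.array(m['R']);t=np.array(m['t']); d=R.T@np.linalg.inv(np.array(m['intrinsics']))@np.array([*uv,1.]); o=-R.T@t
ValueError: time passes only in moves, steps and waits
```

```bash
sed -i 's/^def shot/M={c:arm.camera_model(c) for c in("top","scene")}\ndef shot/; s/m=arm.camera_model(c)/m=M[c]/' h.py; python3 - <<'E'
from h import *
np.set_printoptions(precision=4,suppress=True)
def poly(reg,z):
    v,u=np.nonzero(reg); return np.array([onplane('top',(a,b),z)[:2] for a,b in zip(u,v)])
for l,n,z in(('bench',(336,176),.025),('console',(437,237),.045),('cradle',(240,237),.01),('tail_handle',(282,172),.1)):
    for r in arm.cut_out('top',l):
        v,u=np.nonzero(r['region'])
        if np.hypot(u.mean()-n[0],v.mean()-n[1])<25:
            P=poly(r['region'],z).astype(np.float32)*1000; print(l,len(P),cv2.minAreaRect(P));break
im=cv2.imread('pics/top0.png')
print('bed corners',[onplane('top',(170+a*.4,120+b*.4),.025)[:2] for a,b in((262,187),(577,160),(258,112))])
print('console corners',[onplane('top',(170+a*.4,120+b*.4),.045)[:2] for a,b in((623,231),(733,236),(730,353),(613,347))])
b=cv2.resize(im[205:265,405:475],(700,600),interpolation=cv2.INTER_CUBIC);cv2.imwrite('pics/c2.png',b)
o=arm.get_obs();print(o['time'],o['tcp_pos'],o['tcp_rot'])
E
```

```text
bench 3997 ((607.3423461914062, 0.3560333251953125), (103.9354476928711, 391.6963195800781), 5.278153896331787)
cradle 879 ((416.4094543457031, 293.768798828125), (168.07350158691406, 71.41700744628906), 78.199462890625)
tail_handle 462 ((586.1693115234375, 147.75791931152344), (78.24527740478516, 59.014469146728516), 6.12773323059082)
bed corners [array([0.5399, 0.1878]), array([ 0.5776, -0.1925]), array([0.6323, 0.195 ])]
console corners [array([ 0.489 , -0.2429]), array([ 0.4847, -0.3727]), array([ 0.347 , -0.3655]), array([ 0.3522, -0.2292])]
1.55 [ 0.2751 -0.5612  0.2225] [ 0.9741  0.2259 -0.     -0.    ]
```

View pics/c2.png

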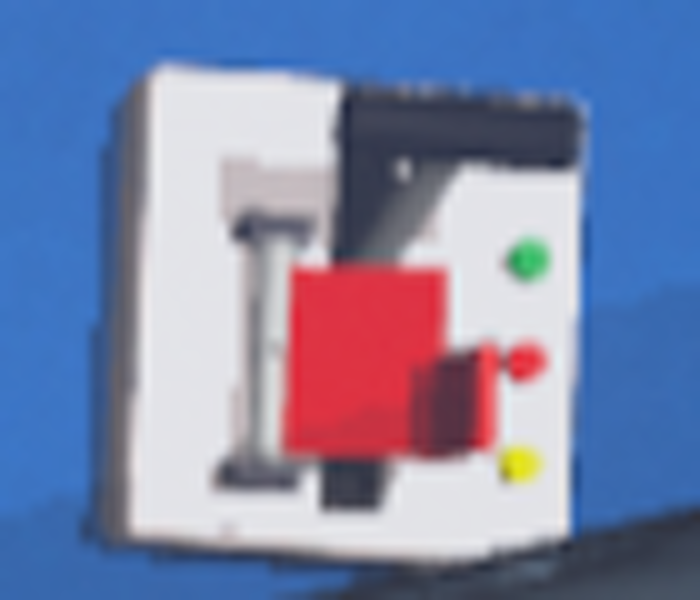

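Crop: console with red catch closed across the lever (tab at crop ~(485,400)), T-handle at (460,125), consistent with the estimates. Console yaw is about −2.5°, bench yaw +5.5°, rod at 78°. Moving to above the spindle.

drive_tool(motion=[{"translation":[18,45,0],"spin":5.2,"gripper":87},{"translation":[18,45,0],"spin":5.2,"gripper":87},{"translation":[18,45,0],"spin":5.2,"gripper":87},{"translation":[18,45,0],"spin":5.2,"gripper":87},{"translation":[18,45,0],"spin":5.2,"gripper":87},{"translation":[18,45,0],"spin":5.2,"gripper":87},{"translation":[18,45,0],"spin":5.2,"gripper":87},{"translation":[18,45,0],"spin":5.2,"gripper":87},{"translation":[18,45,0],"spin":5.2,"gripper":87},{"translation":[13,45,0],"spin":5.2,"gripper":87}])

```text
time: 2.8
tcp_pos: [0.4511, -0.1099, 0.2229]
tcp_rot: [0.776, 0.631, 0.0, 0.001]
contact_force: [1.2, -0.4, 0.5]
width: 0.0868
finger_force: 0.0
```

drive_tool(motion=[{"translation":[-4,45,0],"spin":0,"gripper":70},{"translation":[-4,45,0],"spin":0,"gripper":60},{"translation":[-4,45,0],"spin":0,"gripper":60},{"translation":[-4,45,0],"spin":0,"gripper":60},{"translation":[-4,45,0],"spin":0,"gripper":60},{"translation":[-4,45,-10],"spin":0,"gripper":60},{"translation":[-4,45,-20],"spin":0,"gripper":60},{"translation":[-4,45,-30],"spin":0,"gripper":60},{"translation":[0,38,-35],"spin":0,"gripper":60},{"translation":[0,0,0],"spin":0,"gripper":60}])

```text
time: 4.05
tcp_pos: [0.4164, 0.2883, 0.1252]
tcp_rot: [0.775, 0.632, -0.002, -0.001]
contact_force: [-0.3, 0.0, 0.7]
width: 0.0597
finger_force: 0.0
```

drive_tool(motion=[{"translation":[0,1,-35],"spin":0,"gripper":60},{"translation":[0,0,-35],"spin":0,"gripper":60},{"translation":[0,0,-19],"spin":0,"gripper":60},{"translation":[0,0,0],"spin":0,"gripper":15},{"translation":[0,0,0],"spin":0,"gripper":15},{"translation":[0,0,0],"spin":0,"gripper":15},{"translation":[0,0,0],"spin":0,"gripper":15},{"translation":[0,0,0],"spin":0,"gripper":15}], newtons=25)

```text
time: 5.05
tcp_pos: [0.4134, 0.2886, 0.0391]
tcp_rot: [0.778, 0.629, -0.003, -0.003]
contact_force: [-10.0, 10.0, 8.6]
width: 0.0195
finger_force: 15.3
```

drive_tool(motion=[{"translation":[-2,0,4],"spin":0,"gripper":15},{"translation":[0,0,15],"spin":0,"gripper":15},{"translation":[0,0,40],"spin":0,"gripper":15},{"translation":[0,0,50],"spin":0,"gripper":15},{"translation":[0,0,50],"spin":0,"gripper":15},{"translation":[0,0,0],"spin":0,"gripper":15}], newtons=30)

```text
time: 5.8
tcp_pos: [0.4192, 0.2889, 0.2021]
tcp_rot: [0.777, 0.63, 0.005, 0.002]
contact_force: [0.3, 0.8, -5.4]
width: 0.019
finger_force: 30.0
```

```bash
python3 - <<'E'
from h import *
np.set_printoptions(precision=4,suppress=True)
im=shot('scene','s1')
cv2.imwrite('pics/c3.png',cv2.resize(im[60:240,270:470,::-1],(660,594),interpolation=cv2.INTER_CUBIC))
print(arm.get_obs())
arm.camera('top')
for c in('top','scene'):
    for r in arm.spot_point(c,'spindle_center')[:2]: print(c,r['score'],w(c,r['at']))
for r in arm.cut_out('scene','spindle_center')[:1]:
    v,u=np.nonzero(r['region']); z=arm.get_obs()['tcp_pos'][2]+.0187
    P=np.array([onplane('scene',(a,b),z+.005)[:2] for a,b in zip(u,v)]);m=P.mean(0);V=np.linalg.svd(P-m,full_matrices=False)[2][0];d=(P-m)@V
    print(m+V*(d.min()+d.max())/2,V,d.max()-d.min(),z)
E
```

```text
{'time': 5.85, 'q': array([ 0.3836,  0.3998,  1.7538, -0.0003,  0.9831,  0.5914]), 'qvel': array([0.0002, 0.0582, 0.0581, 0.0001, 0.0025, 0.0003]), 'tau': array([  0.0804, -39.25  , -17.1003,   0.084 ,  -0.1033,   0.0024]), 'tcp_pos': array([0.4172, 0.288 , 0.1995]), 'tcp_rot': array([0.7766, 0.63  , 0.0023, 0.0009]), 'contact_force': array([ 0.0716, -0.1614, -5.6448]), 'wrist_torque': array([-0.0602,  0.004 , -0.0147]), 'finger_force': 29.988572001457214, 'width': 0.018893209611940544}
top 0.66 [0.4206 0.2857 0.2161]
scene 0.64 [0.4241 0.2881 0.2202]
```

View pics/c3.png

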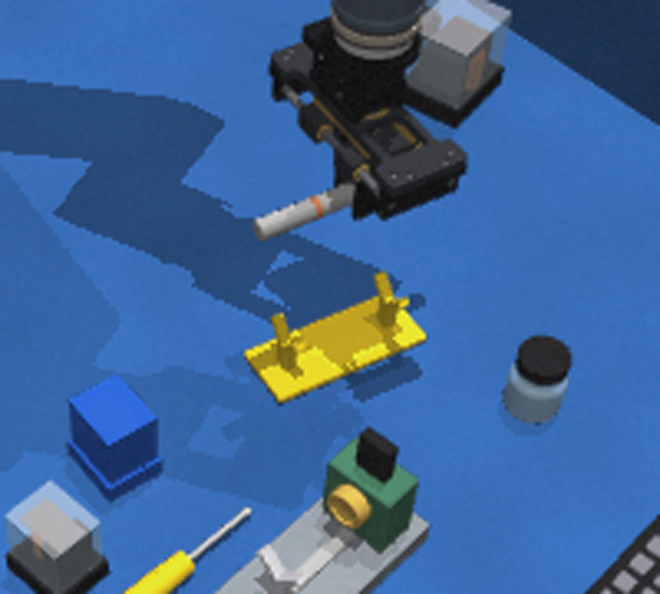

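The crop shows the rod gripped level and crosswise, with the cradle empty. Another clear relay stands far off at scene px (410,78); it stays out of my path. Carrying to the bench.

drive_tool(motion=[{"translation":[15,-22,0],"spin":1.4,"gripper":15},{"translation":[25,-38,0],"spin":2.3,"gripper":15},{"translation":[25,-38,0],"spin":2.3,"gripper":15},{"translation":[25,-38,0],"spin":2.3,"gripper":15},{"translation":[25,-38,0],"spin":2.3,"gripper":15},{"translation":[25,-38,0],"spin":2.3,"gripper":15},{"translation":[25,-38,0],"spin":2.3,"gripper":15},{"translation":[15,-22,0],"spin":1.4,"gripper":15},{"translation":[9,-14,-20],"spin":0.8,"gripper":15},{"translation":[0,0,-20],"spin":0,"gripper":15}])

```text
time: 7.3
tcp_pos: [0.6046, 0.0009, 0.1544]
tcp_rot: [0.673, 0.74, -0.001, -0.001]
contact_force: [-0.4, 2.1, -5.5]
width: 0.0196
finger_force: 30.0
```

```bash
python3 - <<'E'
from h import *
np.set_printoptions(precision=4,suppress=True)
im=shot('scene','s2'); it=shot('top','t2')
o=arm.get_obs();print(o['tcp_pos'],o['tcp_rot'],o['contact_force'],o['wrist_torque'])
a=cv2.resize(im[140:320,240:430,::-1],(400,379),interpolation=cv2.INTER_CUBIC)
b=cv2.resize(it[120:240,260:420,::-1],(400,300),interpolation=cv2.INTER_CUBIC)
can=np.zeros((379,800,3),np.uint8);can[:,:400]=a;can[:300,400:]=b;cv2.imwrite('pics/c4.png',can)
for c in('top','scene'):
    for l in('spindle_center','nest','tail_handle'):
        for r in arm.spot_point(c,l)[:2]: print(c,l,round(r['score'],2),w(c,r['at']))
print(onplane('scene',(349.4,129.7),.218),onplane('scene',(366.7,122.7),.223))
E
```

```text
[0.6012 0.0026 0.1524] [ 0.6723  0.7402 -0.0029 -0.0049] [-1.3258 -0.01   -5.0653] [ 0.0228 -0.0845  0.0259]
top spindle_center 0.39 [0.5901 0.1594 0.1228]
top tail_handle 0.97 [0.5908 0.162  0.1217]
top tail_handle 0.2 [0.5848 0.395  0.0308]
scene spindle_center 0.56 [0.6069 0.001  0.1737]
scene nest 0.61 [0.5845 0.389  0.0341]
scene nest 0.56 [ 0.6055 -0.0222  0.0765]
scene tail_handle 0.55 [0.5893 0.1587 0.1224]
scene tail_handle 0.36 [ 0.4652 -0.3056  0.1476]
[0.4034 0.1948 0.218 ] [0.4182 0.2476 0.223 ]
```

View pics/c4.png

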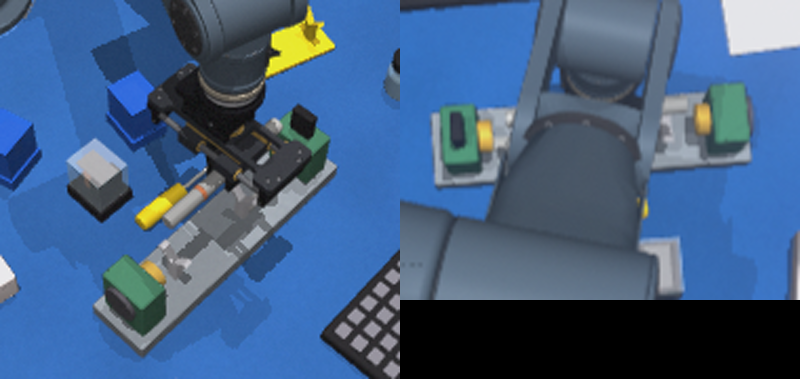

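The picture shows the rod over the bench, parallel to the bed, with both cups clear. Descending.

drive_tool(motion=[{"translation":[2,0,-25],"spin":0,"gripper":15},{"translation":[1,0,-25],"spin":0,"gripper":15},{"translation":[0,0,-20],"spin":0,"gripper":15},{"translation":[0,0,-10],"spin":0,"gripper":15},{"translation":[0,0,0],"spin":0,"gripper":15},{"translation":[0,0,0],"spin":0,"gripper":15}])

```text
time: 8.45
tcp_pos: [0.609, 0.0018, 0.0786]
tcp_rot: [0.672, 0.74, 0.001, 0.001]
contact_force: [1.0, 0.1, -5.0]
width: 0.019
finger_force: 30.0
```

drive_tool(motion=[{"translation":[-1,0,-8],"spin":0,"gripper":15},{"translation":[0,0,-5],"spin":0,"gripper":15},{"translation":[0,0,-3],"spin":0,"gripper":15},{"translation":[0,0,0],"spin":0,"gripper":15},{"translation":[0,0,0],"spin":0,"gripper":15}])

```text
time: 9.07
tcp_pos: [0.6067, 0.0019, 0.0618]
tcp_rot: [0.672, 0.74, -0.0, -0.0]
contact_force: [-2.2, -0.2, 1.2]
width: 0.0191
finger_force: 30.0
```

drive_tool(motion=[{"translation":[-1,0,-2],"spin":0,"gripper":15},{"translation":[0,0,-1],"spin":0,"gripper":15},{"translation":[0,0,0],"spin":0,"gripper":15}])

```text
time: 9.45
tcp_pos: [0.6067, 0.0019, 0.0615]
tcp_rot: [0.672, 0.74, 0.001, 0.001]
contact_force: [-5.8, 0.4, 15.3]
width: 0.0192
finger_force: 30.0
```

drive_tool(motion=[{"translation":[0,0,0],"spin":0,"gripper":28},{"translation":[0,0,0],"spin":0,"gripper":40},{"translation":[0,0,0],"spin":0,"gripper":50},{"translation":[0,0,0],"spin":0,"gripper":50},{"translation":[0,0,25],"spin":0,"gripper":50},{"translation":[0,0,50],"spin":0,"gripper":50},{"translation":[0,0,50],"spin":0,"gripper":30},{"translation":[-5,50,0],"spin":0,"gripper":10},{"translation":[-5,50,0],"spin":0,"gripper":0},{"translation":[0,0,0],"spin":0,"gripper":0}])

```text
time: 10.7
tcp_pos: [0.5953, 0.1052, 0.1836]
tcp_rot: [0.671, 0.742, 0.0, -0.0]
contact_force: [-0.8, -1.1, -0.2]
width: 0.0177
finger_force: 0.0
```

```bash
python3 - <<'E'
from h import *
np.set_printoptions(precision=4,suppress=True)
im=shot('scene','s3'); it=shot('top','t3')
o=arm.get_obs();print(o['tcp_pos'],o['tcp_rot'],o['contact_force'],o['wrist_torque'])
a=cv2.resize(im[140:320,240:430,::-1],(400,379),interpolation=cv2.INTER_CUBIC)
b=cv2.resize(it[120:240,260:420,::-1],(400,300),interpolation=cv2.INTER_CUBIC)
can=np.zeros((379,800,3),np.uint8);can[:,:400]=a;can[:300,400:]=b;cv2.imwrite('pics/c5.png',can)
for c in('top','scene'):
    for l in('spindle_center',):
        for r in arm.spot_point(c,l)[:2]: print(c,l,round(r['score'],2),w(c,r['at']))
E
```

```text
[0.5962 0.1022 0.1834] [ 0.6717  0.7408 -0.0001  0.0003] [-0.2108 -0.576   0.5795] [-0.0263 -0.0973  0.0195]
top spindle_center 0.54 [0.6039 0.0007 0.0743]
scene spindle_center 0.75 [0.6099 0.0042 0.0758]
```

View pics/c5.png

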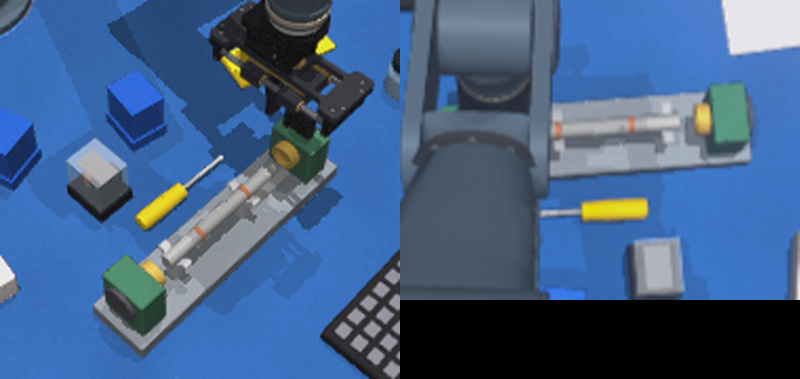

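Top view and scene show the spindle lying straight in both V rests, ends clear of the cups. Going behind the tail handle.

drive_tool(motion=[{"translation":[-3,30,0],"spin":0,"gripper":0},{"translation":[-3,32,0],"spin":0,"gripper":0},{"translation":[-3,32,0],"spin":0,"gripper":0},{"translation":[0,0,-25],"spin":0,"gripper":0},{"translation":[0,0,-25],"spin":0,"gripper":0},{"translation":[0,0,-20],"spin":0,"gripper":0},{"translation":[0,0,0],"spin":0,"gripper":0}], newtons=30)

```text
time: 11.78
tcp_pos: [0.5863, 0.1943, 0.1117]
tcp_rot: [0.673, 0.74, -0.002, -0.001]
contact_force: [-0.7, -0.6, -0.8]
width: 0.0003
finger_force: 0.0
```

drive_tool(motion=[{"translation":[1,-8,0],"spin":0,"gripper":0},{"translation":[1,-8,0],"spin":0,"gripper":0},{"translation":[0.5,-7,0],"spin":0,"gripper":0},{"translation":[0.5,-7,0],"spin":0,"gripper":0},{"translation":[0.5,-7,0],"spin":0,"gripper":0},{"translation":[0.5,-6,0],"spin":0,"gripper":0},{"translation":[0.5,-5,0],"spin":0,"gripper":0}])

```text
time: 12.65
tcp_pos: [0.5918, 0.1476, 0.1136]
tcp_rot: [0.672, 0.74, 0.0, 0.0]
contact_force: [0.9, 3.8, 2.5]
width: 0.0005
finger_force: 2.6
```

drive_tool(motion=[{"translation":[0.5,-5,0],"spin":0,"gripper":0},{"translation":[0.5,-5,0],"spin":0,"gripper":0},{"translation":[0.5,-5,0],"spin":0,"gripper":0},{"translation":[0.5,-5,0],"spin":0,"gripper":0},{"translation":[0,0,0],"spin":0,"gripper":0}])

```text
time: 13.28
tcp_pos: [0.5935, 0.1285, 0.1136]
tcp_rot: [0.672, 0.74, 0.001, -0.001]
contact_force: [1.5, 5.4, 1.8]
width: 0.0009
finger_force: 2.5
```

drive_tool(motion=[{"translation":[0.3,-3,0],"spin":0,"gripper":0},{"translation":[0.3,-3,0],"spin":0,"gripper":0},{"translation":[0,0,0],"spin":0,"gripper":0}])

```text
time: 13.65
tcp_pos: [0.594, 0.123, 0.1136]
tcp_rot: [0.672, 0.74, 0.001, -0.001]
contact_force: [0.4, 6.5, 2.9]
width: 0.0005
finger_force: 3.0
```

drive_tool(motion=[{"translation":[0.3,-2,0],"spin":0,"gripper":0},{"translation":[0.3,-2,0],"spin":0,"gripper":0},{"translation":[0,0,0],"spin":0,"gripper":0}])

```text
time: 14.02
tcp_pos: [0.5942, 0.1208, 0.1137]
tcp_rot: [0.673, 0.74, 0.002, -0.002]
contact_force: [1.0, 11.1, 3.3]
width: 0.0003
finger_force: 5.5
```

drive_tool(motion=[{"translation":[0.2,-2,0],"spin":0,"gripper":0},{"translation":[0,0,0],"spin":0,"gripper":0},{"translation":[0,0,0],"spin":0,"gripper":0}])

```text
time: 14.4
tcp_pos: [0.5942, 0.1207, 0.1137]
tcp_rot: [0.673, 0.74, 0.003, -0.003]
contact_force: [-0.4, 15.9, 3.2]
width: 0.0
finger_force: 8.1
```

drive_tool(motion=[{"translation":[0.2,-2,0],"spin":0,"gripper":0},{"translation":[0,0,0],"spin":0,"gripper":0},{"translation":[0,0,0],"spin":0,"gripper":0}])

```text
time: 14.78
tcp_pos: [0.5943, 0.1207, 0.1137]
tcp_rot: [0.673, 0.739, 0.004, -0.004]
contact_force: [0.3, 21.7, 4.3]
width: 0.0006
finger_force: 10.7
```

drive_tool(motion=[{"translation":[-1,12,0],"spin":0,"gripper":0},{"translation":[-1,18,0],"spin":0,"gripper":0},{"translation":[0,0,50],"spin":0,"gripper":0},{"translation":[0,40,50],"spin":0,"gripper":0},{"translation":[-40,40,0],"spin":0,"gripper":0},{"translation":[-40,0,0],"spin":0,"gripper":0},{"translation":[-40,0,0],"spin":0,"gripper":0}])

```text
time: 15.65
tcp_pos: [0.4714, 0.2231, 0.2121]
tcp_rot: [0.672, 0.741, -0.001, 0.0]
contact_force: [-0.7, -0.7, 0.6]
width: 0.0005
finger_force: 0.0
```

```bash
python3 - <<'E'
from h import *
np.set_printoptions(precision=4,suppress=True)
im=shot('scene','s4'); it=shot('top','t4')
print(arm.get_obs()['tcp_pos'],arm.get_obs()['tcp_rot'])
a=cv2.resize(im[160:300,250:410,::-1],(400,350),interpolation=cv2.INTER_CUBIC)
b=cv2.resize(it[135:215,260:420,::-1],(800,400)[0:2],interpolation=cv2.INTER_CUBIC)
b=cv2.resize(b,(400,200))
c=cv2.resize(it[210:260,410:470,::-1],(360,300)) 
d=cv2.resize(im[220:310,170:280,::-1],(366,300))
can=np.zeros((600,800,3),np.uint8);can[:350,:400]=a;can[360:560,:400]=b;can[:300,400:760]=c;can[300:600,400:766]=d;cv2.imwrite('pics/c6.png',can)
for c in('top','scene'):
    for l in('spindle_center','tail_handle','nest','console','lever_handle','catch_tab'):
        for r in arm.spot_point(c,l)[:2]: print(c,l,round(r['score'],2),w(c,r['at']))
E
```

```text
[0.4671 0.2225 0.2115] [ 0.6715  0.741  -0.0035 -0.002 ]
top spindle_center 0.88 [ 0.608  -0.0287  0.0753]
top tail_handle 0.66 [0.595  0.1073 0.123 ]
top nest 0.93 [ 0.6104 -0.0241  0.0745]
top console 0.69 [ 0.4218 -0.3056 -0.0012]
top console 0.58 [ 0.5113  0.0165 -0.0018]
top lever_handle 0.65 [ 0.6091  0.004  -0.0004]
top lever_handle 0.49 [ 0.4621 -0.3107  0.1505]
top catch_tab 0.91 [ 0.3864 -0.3162  0.1254]
scene spindle_center 0.64 [ 0.608  -0.0249  0.0752]
scene tail_handle 0.68 [0.5935 0.1043 0.1225]
scene nest 0.84 [ 0.6046 -0.0218  0.0749]
scene console 0.88 [ 0.4155 -0.3046  0.0018]
scene console 0.2 [ 0.6081 -0.0257  0.0775]
scene lever_handle 0.68 [ 0.464  -0.3025  0.1457]
scene lever_handle 0.19 [0.4128 0.2958 0.0014]
scene catch_tab 0.74 [ 0.3853 -0.3158  0.1261]
```

View pics/c6.png

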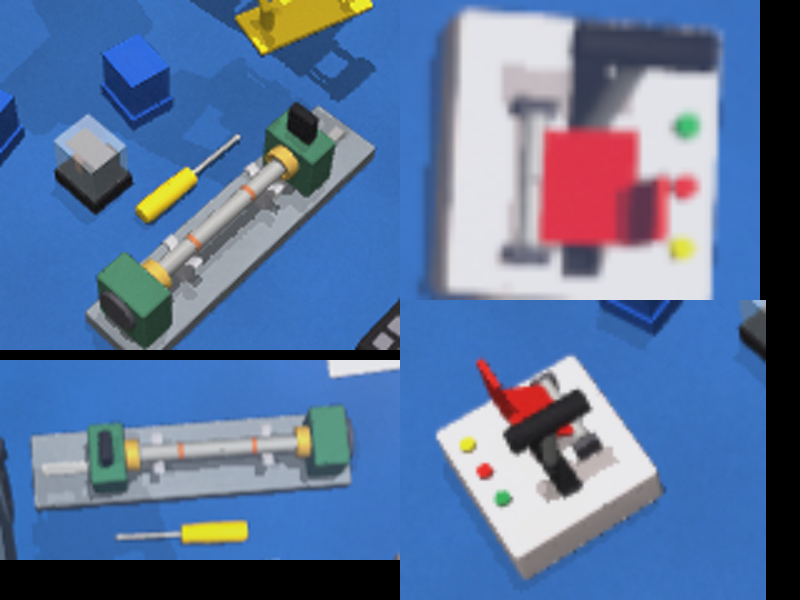

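The picture shows the spindle in both cups (centre measured within 4 mm of nest), bystanders in place; catch is closed and the lever at rest. Now to the −y side of the catch tab.

drive_tool(motion=[{"translation":[-4,-30,0],"spin":-0.7,"gripper":0},{"translation":[-8,-55,0],"spin":-1,"gripper":0},{"translation":[-8,-55,0],"spin":-1,"gripper":0},{"translation":[-8,-55,0],"spin":-1,"gripper":0},{"translation":[-8,-55,0],"spin":-1,"gripper":0},{"translation":[-8,-55,0],"spin":-1,"gripper":0},{"translation":[-8,-55,0],"spin":-1,"gripper":0},{"translation":[-8,-55,0],"spin":-1,"gripper":0},{"translation":[-8,-55,0],"spin":0,"gripper":0},{"translation":[-8,-55,0],"spin":0,"gripper":0}])

```text
time: 17.6
tcp_pos: [0.3968, -0.3042, 0.2125]
tcp_rot: [0.721, 0.693, 0.0, 0.0]
contact_force: [2.0, 0.3, -0.3]
width: 0.0005
finger_force: 0.0
```

drive_tool(motion=[{"translation":[-3,-35,0],"spin":0,"gripper":0},{"translation":[0,-5,-20],"spin":0,"gripper":0},{"translation":[0,0,0],"spin":0,"gripper":0},{"translation":[0,0,0],"spin":0,"gripper":0}])

```text
time: 18.1
tcp_pos: [0.3943, -0.3416, 0.1926]
tcp_rot: [0.72, 0.694, 0.0, -0.0]
contact_force: [0.4, -0.4, 0.3]
width: 0.0006
finger_force: 0.0
```

drive_tool(motion=[{"translation":[-3,0,-25],"spin":0,"gripper":0},{"translation":[-3,0,-25],"spin":0,"gripper":0},{"translation":[0,0,-27],"spin":0,"gripper":0},{"translation":[0,4,0],"spin":0,"gripper":0},{"translation":[0,6,0],"spin":0,"gripper":0},{"translation":[0,5,1],"spin":0,"gripper":0},{"translation":[0,0,0],"spin":0,"gripper":0}])

```text
time: 18.98
tcp_pos: [0.3891, -0.3277, 0.1177]
tcp_rot: [0.72, 0.694, -0.0, 0.002]
contact_force: [1.5, -1.7, 1.3]
width: 0.0002
finger_force: 0.6
```

drive_tool(motion=[{"translation":[0,10,5],"spin":0,"gripper":0},{"translation":[1,10,4.5],"spin":0,"gripper":0},{"translation":[0,12,2.5],"spin":0,"gripper":0},{"translation":[1,12,1],"spin":0,"gripper":0},{"translation":[0,12,-1.5],"spin":0,"gripper":0},{"translation":[1,12,-3],"spin":0,"gripper":0},{"translation":[0,0,0],"spin":0,"gripper":0}])

```text
time: 19.85
tcp_pos: [0.39, -0.2567, 0.124]
tcp_rot: [0.72, 0.694, 0.0, -0.002]
contact_force: [0.4, 0.3, 0.2]
width: 0.0002
finger_force: 0.0
```

drive_tool(motion=[{"translation":[0,10,-5],"spin":0,"gripper":0},{"translation":[1,10,-6],"spin":0,"gripper":0},{"translation":[0,8,-8],"spin":0,"gripper":0},{"translation":[0,6,-7],"spin":0,"gripper":0},{"translation":[0,0,-3],"spin":0,"gripper":0},{"translation":[0,0,0],"spin":0,"gripper":0}])

```text
time: 20.6
tcp_pos: [0.3926, -0.225, 0.0993]
tcp_rot: [0.72, 0.694, -0.0, 0.001]
contact_force: [-4.2, 6.1, 41.0]
width: 0.0004
finger_force: 20.5
```

drive_tool(motion=[{"translation":[0,0,10],"spin":0,"gripper":0},{"translation":[0,0,40],"spin":0,"gripper":0},{"translation":[0,0,55],"spin":0,"gripper":0},{"translation":[20,0,20],"spin":0,"gripper":20},{"translation":[50,0,0],"spin":0,"gripper":50},{"translation":[50,0,0],"spin":0,"gripper":56},{"translation":[50,0,0],"spin":0,"gripper":56},{"translation":[50,0,0],"spin":0,"gripper":56}])

```text
time: 21.6
tcp_pos: [0.6132, -0.2245, 0.2195]
tcp_rot: [0.72, 0.694, -0.0, -0.001]
contact_force: [0.1, -0.6, 0.3]
width: 0.0425
finger_force: 0.0
```

```bash
python3 - <<'E'
from h import *
np.set_printoptions(precision=4,suppress=True)
im=shot('scene','s5'); it=shot('top','t5')
o=arm.get_obs();print(o['tcp_pos'],o['tcp_rot'],o['width'],o['contact_force'])
c=cv2.resize(it[190:270,390:490,::-1],(400,320)) 
d=cv2.resize(im[200:310,150:280,::-1],(400,338))
can=np.zeros((340,800,3),np.uint8);can[:320,:400]=c;can[:338,400:]=d;cv2.imwrite('pics/c7.png',can)
for c in('top','scene'):
    for l in('lever_handle','catch_tab'):
        for r in arm.spot_point(c,l)[:2]: print(c,l,round(r['score'],2),w(c,r['at']))
E
```

```text
[ 0.6165 -0.2248  0.2192] [0.7196 0.6943 0.0008 0.0011] 0.05006960689054845 [-1.255  -0.1064  0.0446]
top lever_handle 0.47 [ 0.4604 -0.3096  0.151 ]
scene lever_handle 0.75 [ 0.4623 -0.3026  0.1457]
scene lever_handle 0.24 [0.597  0.1043 0.1241]
scene catch_tab 0.69 [ 0.3914 -0.2082  0.0973]
```

View pics/c7.png

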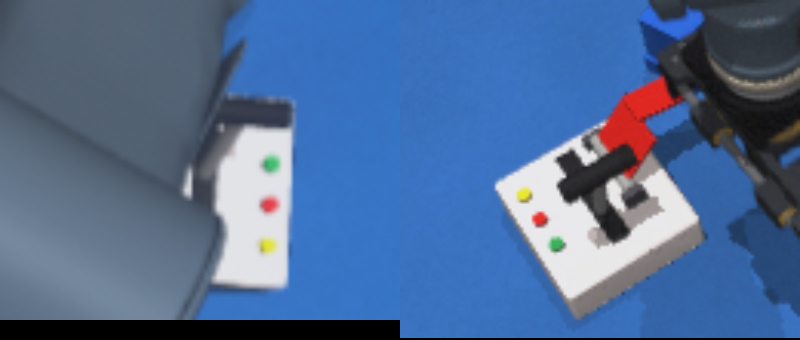

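Catch is fully over (tab at y −0.208, z 0.097, as expected at the stop). Over to the T-handle.

drive_tool(motion=[{"translation":[-35,-22,0],"spin":0,"gripper":56},{"translation":[-50,-32,0],"spin":0,"gripper":56},{"translation":[-45,-30,0],"spin":0,"gripper":56},{"translation":[-25,-14,0],"spin":0,"gripper":56},{"translation":[0,0,0],"spin":0,"gripper":56},{"translation":[0,0,0],"spin":0,"gripper":56}])

```text
time: 22.65
tcp_pos: [0.457, -0.3228, 0.2212]
tcp_rot: [0.721, 0.693, 0.0, 0.0]
contact_force: [0.3, 0.6, -0.1]
width: 0.0563
finger_force: 0.0
```

drive_tool(motion=[{"translation":[4,0,-25],"spin":0,"gripper":56},{"translation":[0,0,-30],"spin":0,"gripper":56},{"translation":[0,0,-30],"spin":0,"gripper":56},{"translation":[0,0,0],"spin":0,"gripper":40},{"translation":[0,0,0],"spin":0,"gripper":15},{"translation":[0,0,0],"spin":0,"gripper":15},{"translation":[0,0,0],"spin":0,"gripper":15},{"translation":[0,0,0],"spin":0,"gripper":15}], newtons=12)

```text
time: 23.65
tcp_pos: [0.4594, -0.3233, 0.1367]
tcp_rot: [0.72, 0.694, -0.001, -0.001]
contact_force: [-5.5, -0.9, 5.0]
width: 0.0197
finger_force: 12.0
```

drive_tool(motion=[{"translation":[-11,0.4,2.5],"spin":0,"gripper":15},{"translation":[-11,0.4,1.5],"spin":0,"gripper":15},{"translation":[-11,0.4,0.5],"spin":0,"gripper":15},{"translation":[-11,0.4,-0.5],"spin":0,"gripper":15},{"translation":[-11,0.4,-1.5],"spin":0,"gripper":15},{"translation":[-10.5,0.4,-3],"spin":0,"gripper":15},{"translation":[0,0,0],"spin":0,"gripper":15}], newtons=20)

```text
time: 24.52
tcp_pos: [0.3975, -0.3207, 0.137]
tcp_rot: [0.722, 0.692, 0.002, 0.003]
contact_force: [5.2, 4.6, 5.7]
width: 0.0193
finger_force: 20.0
```

drive_tool(motion=[{"translation":[-10,0.4,-4],"spin":0,"gripper":15},{"translation":[-10,0.4,-4.5],"spin":0,"gripper":15},{"translation":[-4,0,-2],"spin":0,"gripper":15},{"translation":[0,0,0],"spin":0,"gripper":15},{"translation":[0,0,0],"spin":0,"gripper":15}])

```text
time: 25.15
tcp_pos: [0.3741, -0.3197, 0.1265]
tcp_rot: [0.722, 0.692, 0.002, 0.003]
contact_force: [6.8, 4.6, 6.6]
width: 0.0196
finger_force: 20.0
```

drive_tool(motion=[{"translation":[-3,0,-1.5],"spin":0,"gripper":15},{"translation":[0,0,0],"spin":0,"gripper":15},{"translation":[0,0,0],"spin":0,"gripper":15}])

```text
time: 25.52
tcp_pos: [0.374, -0.3199, 0.1263]
tcp_rot: [0.722, 0.692, 0.004, 0.005]
contact_force: [14.6, 9.4, 13.8]
width: 0.0195
finger_force: 20.0
```

drive_tool(motion=[{"translation":[-3,0,-1.5],"spin":0,"gripper":15},{"translation":[0,0,0],"spin":0,"gripper":15},{"translation":[0,0,0],"spin":0,"gripper":15}])

```text
time: 25.9
tcp_pos: [0.3739, -0.3201, 0.1261]
tcp_rot: [0.723, 0.691, 0.005, 0.008]
contact_force: [21.5, 13.6, 20.5]
width: 0.0191
finger_force: 19.9
```

drive_tool(motion=[{"translation":[2,-1,2],"spin":0,"gripper":15},{"translation":[0,0,0],"spin":0,"gripper":15},{"translation":[0,0,0],"spin":0,"gripper":15}])

```text
time: 26.28
tcp_pos: [0.3739, -0.3199, 0.1263]
tcp_rot: [0.722, 0.691, 0.005, 0.005]
contact_force: [19.2, 11.0, 9.9]
width: 0.0194
finger_force: 19.9
```

```bash
python3 - <<'E'
from h import *
im=shot('scene','s6')
cv2.imwrite('pics/c8.png',cv2.resize(im[130:320,150:440,::-1],(800,524),interpolation=cv2.INTER_CUBIC))
o=arm.get_obs();print(o['tcp_pos'],o['contact_force'],o['time'])
for l in('catch_tab','spindle_center','relay_center','screwdriver','jar_center'):
    for r in arm.spot_point('scene',l)[:2]: print(l,round(r['score'],2),w('scene',r['at']).round(4))
E
```

```text
[ 0.37393205 -0.31998182  0.12635379] [17.79119903 11.71324638  9.85531432] 26.325
catch_tab 0.63 [ 0.3923 -0.2097  0.0962]
spindle_center 0.57 [ 0.6089 -0.026   0.0757]
spindle_center 0.47 [0.5958 0.1044 0.1246]
relay_center 0.95 [ 0.3146 -0.1372  0.043 ]
relay_center 0.81 [0.3835 0.0429 0.0427]
screwdriver 0.53 [ 0.5185  0.0149 -0.0018]
jar_center 0.71 [0.5857 0.3885 0.0338]
```

View pics/c8.png

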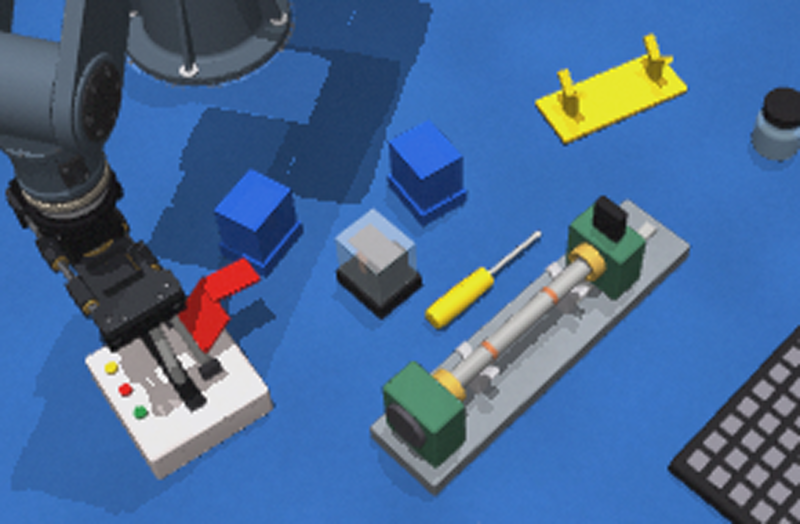

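The picture shows the spindle in both cups, the catch over, the lever held at its stop, and the bystanders where they were. Handing in.

```bash
python3 -c "
from plant import arm
print(arm.hand_in())"
```

```text
the job is handed in; nothing more can be done
None
```

I handed the job in at 26.3 s with the spindle snug in both cups, the catch flipped fully over, and the arm still holding the lever at its stop; the relay, screwdriver and jar were not disturbed. The highest force I saw was about 41 N, on the fingertips while pressing the catch onto its stop.

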